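# Open the model case and hold the stone model up

## Task

Fold the half-open lid of the low dark grey model case up about its hinge until it stands upright, not thrown back towards the bottle and jar behind, and leave it standing there. Then take the stone dental model out of the case, keeping it level, and finish while holding it still and level in the air over the case, its underside at least 10 cm above the rim. Leave the other model on the bench, the bottle and the jar where they stand.

Things in the scene. Friction and masses are not known exactly. Their poses are not given: they have to be found in the camera images.
- case: Low open dark grey plastic case fixed to the bench, 170 x 230 mm (x, y) and 40 mm high, walls 5 mm thick, felt floor 10 mm above the bench, rim 40 mm above the bench. Origin: centre of its underside, on the bench. Its x axis points from its front (thumb lip, robot's side) to its back (hinge), y to its left, z up.
- lid_hinge (a point): Middle of the lid's hinge axis, which runs along the case's y, at (88, 0, 43) mm in the case's frame. Fixed to the case.
- lid (a joint): Angle of the flat lid (230 mm wide along the hinge, 6 mm thick): 0 is shut (lid flat on the rim), pi/2 is upright, grows as the front edge goes up and back; end stop at 2.5. Stiff friction hinge (0.25 N m; the lid weighs 140 g): it stays at any angle where it is left, and needs about 2 to 5 N at its free edge to move it.
- lid_edge (a point): Middle of the lid's free edge: the end of a 50 mm wide, 5 mm thick thumb lip, 182 mm from the hinge axis (the lid itself ends 173 mm from it). Moves with the lid.
- stone_model: Off-white stone dental model (horseshoe arch of teeth on a flat solid base) lying on the floor of the case, 54 x 60 x 28 mm (its x, y, z), 50 to 110 g. Origin: centre of its underside. Level when its z axis is vertical. It can be gripped across its 60 mm width (its y), at its solid base. At least 30 mm are free beside it inside the case.
- bench_model: A second, like model of the same size, standing on the open bench to the right of the case; leave it alone. Origin: centre of its underside.
- nozzle_bottle: Slim white dropper bottle, 26 mm diameter, 107 mm high, standing just behind the case; leave it alone. Origin: centre of its underside.
- jar: White screw jar with a blue cap, 48 mm diameter, 55 mm high, standing just behind the case; leave it alone. Origin: centre of its underside.
Mind the look-alikes: they are no part of the job. What is shaped like the stone_model but purple or yellow is not meant.

How it is judged:
By the outcome, as a careful person would: the job done as asked, in the order asked, and still so for the second after the job is handed in, while the arm keeps its last pose, push and grip.
It also fails if it takes over 51 s, if anything falls off the work surface, if the arm or the gripper's body presses on something with over 40 N, if the wrist force passes 120 N, or if a joint passes its speed limit or range.

## Robot

A 6-joint arm with a two-finger parallel gripper is mounted at the origin on a cart in front of the work surface, level with it; the furniture and walls round the work are solid. World frame = base frame: x ahead of the robot, y to its left, z up, the work surface at z = 0. Lengths are in m, angles in rad, forces in N, time in s.
With the tool pointing down it reaches from about 0.275 to 0.825 m from the base axis. Payload 4.9 kg.
Tool frame: the origin (TCP) lies midway between the tips of the shut fingers; the grasp point (between the pads) lies 19 mm behind it (grip_point_offset is the distance from the TCP to the grasp point, in m); z points along the fingers, y is the line along which they close (so a half turn about z gives the same grasp; the last joint's range is limited). The gripper opens to 85 mm and grips with 20 to 120 N. Pads are 22 mm wide; open, the fingers measure 114 mm over their backs; the gripper's body (76 mm by 85 mm) begins 54 mm behind the grasp point. The pads swing forward as they close: fully open they stand 13 mm farther back than shut.
Start: joints at [-1.285, 0.326, -0.193, 1.052, 0, 1.437], TCP at [0.224, -0.502, 0.231] pointing down, gripper open.
Joint ranges: [-2.65, 2.65], [-0.97, 1.79], [-1.3, 1.35], [-1.93, 2.1], [-1.47, 1.37], [-3.14, 3.14]. Speed limits (rad/s): [2.57, 2.57, 3.14, 3.14, 3.14, 3.14].

## Interface

Orientations are given as a rotation vector (axis times angle).
In Python, from cell import * gives the robot as it stands. Calls block until the motion is done:
- movep(position, orientation): joint-space move of the TCP to a pose.
- move_l(position, velocity=0.15, rot=None, until_force=None): straight line of the TCP; rot=None keeps the orientation; velocity is the mean speed in m/s. With until_force (N) it stops when the force on the tool has changed by that much, and returns True; else False.
- set_joints(angles): joint-space move.
- let_go() and grab(newtons=None): open the fingers fully, or close them until they stop; newtons is the grip in N (None keeps the last).
- sleep(seconds).
- ik(position, orientation): joint angles nearest the present ones, or None.
- get_state(): the state.
- grab_frame(name): name is "scene" or "top" or "wrist"; returns a dict with "img" (480x640x3 uint8, red, green, blue), "fx", "fy", "cx", "cy" (pixels), "cam_to_world" (4x4, takes a point from camera to world coordinates); the wrist camera has in their place "T_tool_cam" (4x4, takes a point from camera to tool coordinates, whose origin is the TCP and whose axes are the flange's). Camera axes: x right, y down, z forward; pixel columns grow to the right and rows downward; lengths in m; the calibration is good to about 2 mm. The wrist camera is an equidistant fisheye: a pixel r from the principal point sees the ray r / f radians off the axis. A picture is of the moment at which its call begins: read the wrist's pose just before it. There is no depth.
A pose or a line that the arm cannot do raises MotionError and nothing moves.
- sign_off(): hands the job in; it is judged then, once.
Trained networks look in the newest picture that a camera, given by its name, has taken for a name from the list of things; names that differ only in an ending like _2 or _b are one class to them, and where a whole thing is asked for, a point or a joint stands for the part that bears it (a point fixed in the world has none). Each returns a list of dicts, best first, with "score" (0 to 1); they miss things now and then, are a little off and sometimes report something else, mostly with a low value. They report only what shows in the picture. A call takes as long as a camera call. They do not tell look-alikes from the thing itself.
- spot_in(camera, name): "centre" ([column, row] in pixels, amid what is visible of it).
- silhouettes(camera, name): "mask" (480x640 bool, what is visible of it) and "centre" ([column, row] in pixels, amid what is visible of it).
- tip_of(camera, name): "centre" ([column, row] in pixels: a listed point, or the origin of a listed thing).
The state is a dict: "clock": time; "q": joint angles; "joint_velocities": joint speeds; "tau": joint torques, N m; "position": TCP position; "eef_rot": TCP orientation; "contact_force": force on the tool from outside, world axes, zero at the start; "wrist_torque": the same for the moment, N m; "finger_gap": opening from 0.0 (shut) to 1.0 (fully open); "grasp_force": force on a finger pad.
Only numpy, scipy, OpenCV 4.12 (cv2) and the standard library are available. Lean on these libraries where they do the work, as an engineer would, in place of code of your own. Each camera call takes 0.05 s, during which the arm holds its last target. There are 200 camera calls.

## Working session

There is one attempt and no reset: what is moved stays moved. The work goes in short steps, each a Python script; the robot and the scene stay as the last script left them, time stands still between calls to the robot, and variables do not carry over. Pictures are saved under pics/ and viewed, at most 10 in all, crops included, and the job is handed in when it is done.

```bash
mkdir -p pics; ls
cat > h.py <<'E'
from cell import *
import numpy as np, cv2
from scipy.spatial.transform import Rotation as R
def save(n,f): cv2.imwrite('pics/'+n,f["img"][:,:,::-1])
def ray(f,px):
    T=np.array(f["cam_to_world"]); d=np.array([(px[0]-f["cx"])/f["fx"],(px[1]-f["cy"])/f["fy"],1.])
    d=T[:3,:3]@d; return T[:3,3],d/np.linalg.norm(d)
def atz(f,px,z):
    o,d=ray(f,px); return o+d*(z-o[2])/d[2]
def tri(f1,p1,f2,p2):
    o1,d1=ray(f1,p1);o2,d2=ray(f2,p2)
    s=np.linalg.lstsq(np.c_[d1,-d2],o2-o1,rcond=None)[0]
    a,b=o1+s[0]*d1,o2+s[1]*d2
    return (a+b)/2,np.linalg.norm(a-b)
E
python3 - <<'E'
from h import *
np.set_printoptions(precision=4,suppress=True)
F={}
for c in("scene","top"):
    F[c]=grab_frame(c); save(c+'1.png',F[c]); print(c,np.array(F[c]["cam_to_world"])[:3].tolist(),F[c]["fx"])
    for n in("case","lid_hinge","lid_edge","stone_model","bench_model","nozzle_bottle","jar"):
        print(c,n,[(np.round(r["centre"]).tolist(),round(r["score"],2),atz(F[c],r["centre"],0).round(3).tolist()) for r in tip_of(c,n)][:5])
s=get_state();print(s["position"],s["eef_rot"],s["clock"])
E
```

```text
pics
scene [[-0.6739832111735603, -0.49611720219786676, 0.5473703981213612, 0.030530492101527387], [-0.7386747799048693, 0.4422441945634558, -0.5087038843054114, 0.5843568690248626], [0.010305366983728468, -0.7471865858393615, -0.6645344275152714, 0.7468795614954007]] 570.7266420162357
scene case [([329.0, 290.0], 0.56, [0.533, 0.115, 0.0])]
scene lid_hinge [([292.0, 250.0], 0.62, [0.656, 0.097, 0.0])]
scene lid_edge [([352.0, 230.0], 0.66, [0.622, -0.028, 0.0])]
scene stone_model [([210.0, 341.0], 0.94, [0.579, 0.333, 0.0]), ([261.0, 404.0], 0.74, [0.433, 0.341, 0.0]), ([329.0, 302.0], 0.66, [0.512, 0.134, 0.0])]
scene bench_model [([438.0, 216.0], 0.6, [0.536, -0.188, 0.0])]
scene nozzle_bottle [([284.0, 241.0], 0.82, [0.686, 0.093, 0.0])]
scene jar [([252.0, 268.0], 0.81, [0.669, 0.182, 0.0]), ([444.0, 217.0], 0.67, [0.527, -0.197, 0.0])]
top [[0.025210517098773633, -0.99041807876012, 0.13578092315463758, 0.4056614353546536], [-0.9996814784017992, -0.025135992864895353, 0.002263537737537383, 0.06269695277698537], [0.0011711396183910748, -0.13579473895482502, -0.9907363005887013, 1.2904258846901095]] 567.4666506840093
top case [([302.0, 258.0], 0.59, [0.536, 0.112, 0.0]), ([298.0, 218.0], 0.26, [0.629, 0.124, 0.0])]
top lid_hinge [([298.0, 216.0], 0.62, [0.635, 0.123, 0.0])]
top lid_edge [([301.0, 268.0], 0.86, [0.512, 0.113, 0.0])]
top stone_model [([201.0, 301.0], 0.74, [0.432, 0.337, 0.0]), ([210.0, 240.0], 0.59, [0.573, 0.324, 0.0]), ([296.0, 266.0], 0.5, [0.517, 0.126, 0.0])]
top bench_model [([438.0, 267.0], 0.64, [0.524, -0.199, 0.0])]
top nozzle_bottle [([311.0, 196.0], 0.59, [0.68, 0.095, 0.0])]
top jar [([272.0, 199.0], 0.63, [0.672, 0.185, 0.0]), ([314.0, 195.0], 0.19, [0.683, 0.088, 0.0])]
[ 0.2242 -0.5023  0.2313] [3.0726 0.6546 0.    ] 0.8
```

View pics/scene1.png

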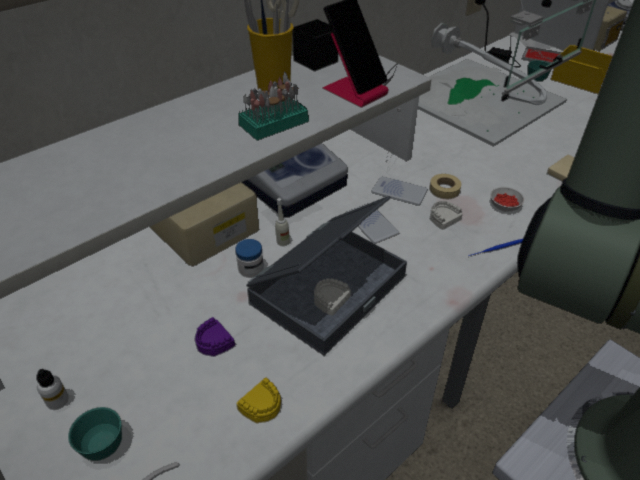

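View pics/top1.png

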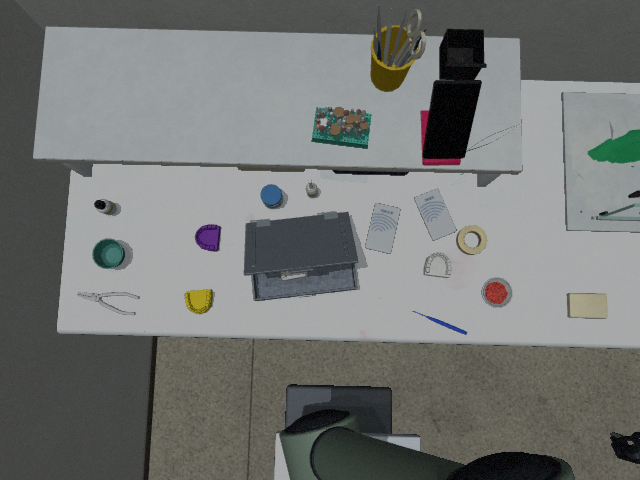

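The purple (scene 213,337) and yellow (scene 260,400) models lie left of the case and are look-alikes. The off-white one at (446,213) is the bench_model, to the right of the case. The stone_model is the off-white one inside the case (scene 330,295; top 296,272), half under the lid.

Run:
```python
from h import *
np.set_printoptions(precision=4,suppress=True)
F={c:grab_frame(c) for c in("scene","top")}
t,s=F["top"],F["scene"]
for n in("lid_hinge","lid_edge","case"):
    print(n,tri(s,tip_of("scene",n)[0]["centre"],t,tip_of("top",n)[0]["centre"]))
print("shelf corner",tri(s,(430,88),t,(521,170)))
print("hinge pt",atz(t,tip_of("top","lid_hinge")[0]["centre"],.043),"front corners",atz(t,(255,299),.04),atz(t,(358,291),.04))
m=silhouettes("top","case")[0]["mask"];l=silhouettes("top","lid")
print([ (r["score"],cv2.boxPoints(cv2.minAreaRect(np.argwhere(r["mask"])[:,::-1].astype(np.float32)))) for r in l[:1]])
v=s["img"][180:360,230:430];vt=t["img"][190:310,230:370]
cv2.imwrite('pics/crop1.png',cv2.hconcat([cv2.resize(v,(400,360),interpolation=3),cv2.resize(vt,(400,360),interpolation=3)])[:,:,::-1])
```

```text
lid_hinge (array([0.6232, 0.1272, 0.0421]), np.float64(0.014895877789300687))
lid_edge (array([0.4999, 0.102 , 0.1529]), np.float64(0.00398471734669458))
case (array([ 0.5346,  0.1129, -0.0035]), np.float64(0.0015097782018365217))
shelf corner (array([ 0.7086, -0.3342,  0.1695]), np.float64(0.00243543798701984))
hinge pt [0.6286 0.1322 0.043 ] front corners [0.4393 0.2102 0.04  ] [ 0.4625 -0.0152  0.04  ]
[(0.84, array([[238.6739, 221.5429],
       [351.1996, 209.4247],
       [357.2513, 265.6191],
       [244.7256, 277.7373]], dtype=float32))]
```

View pics/crop1.png

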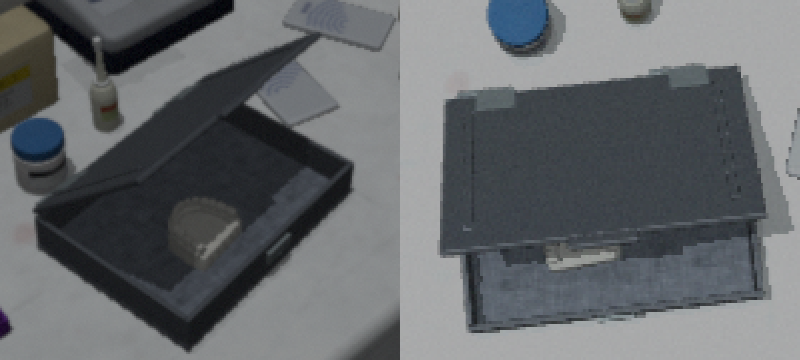

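The enlarged crop shows the off-white model on the case floor at crop (205,230), which confirms it as the target. The lid stands at about 42°. I'll push it with the shut, vertical fingers.

```bash
cat >> h.py <<'E'
yaw=np.radians(5.9); C=np.array([.535,.111,0]); u=np.array([np.cos(yaw),np.sin(yaw),0]); H=C+.088*u+[0,0,.043]
def down(y): return np.pi*np.array([np.cos(y/2),np.sin(y/2),0])
E
python3 - <<'E'
from h import *
np.set_printoptions(precision=4,suppress=True)
rot=down(yaw)
grab(30)
P=H-.205*u; P[2]=.23
movep(P,rot); P[2]=.135; move_l(P,.2)
print(get_state()["position"],get_state()["clock"],get_state()["contact_force"])
for a in range(40,85,6):
    t=np.radians(a); p=H+u*(-.182*np.cos(t)-.015); p[2]+=.182*np.sin(t)-.03
    move_l(p,.1); print(a,get_state()["contact_force"])
F={c:grab_frame(c) for c in("scene","top")}
for c in F: save(c+'2.png',F[c])
e=[tip_of(c,"lid_edge") for c in("scene","top")]
print([x[:1] for x in e])
if all(e): print(tri(F["scene"],e[0][0]["centre"],F["top"],e[1][0]["centre"]),H,get_state()["position"],get_state()["clock"])
E
```

```text
[0.419  0.0987 0.1354] 5.0 [ 0.1429 -0.0048 -0.2041]
40 [-0.4698 -0.8821 -0.2071]
46 [-0.3606  1.0347  0.2046]
52 [-0.0508  0.1739 -0.0854]
58 [-0.0156  0.0414  0.0756]
64 [-0.3806 -0.6623 -0.0971]
70 [ 0.0576 -0.2823 -0.6806]
76 [-0.9177 -0.3211  0.1514]
82 [ 0.1574 -0.2643 -0.2402]
[[{'centre': [301.2, 174.0], 'score': 0.71}], []]
```

View pics/scene2.png

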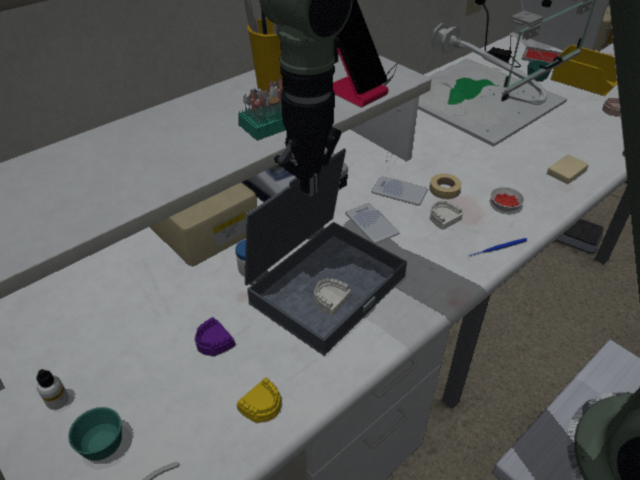

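The lid is now steep, with its top corners at (248,213) and (342,152), and the fingers are still in front of it. I'll finish the arc, retreat and measure the angle.

```bash
cat >> h.py <<'E'
def proj(f,p):
    T=np.linalg.inv(np.array(f["cam_to_world"])); c=T[:3,:3]@p+T[:3,3]
    return np.array([f["fx"]*c[0]/c[2]+f["cx"],f["fy"]*c[1]/c[2]+f["cy"]])
def lidcorner(a,side,L=.173):
    v=np.array([-u[1],u[0],0]); t=np.radians(a)
    return H-u*L*np.cos(t)+[0,0,L*np.sin(t)]+side*.115*v
E
python3 - <<'E'
from h import *
np.set_printoptions(precision=4,suppress=True)
for a in(86,89):
    t=np.radians(a); p=H+u*(-.182*np.cos(t)-.015); p[2]+=.182*np.sin(t)-.03
    move_l(p,.08); print(a,get_state()["contact_force"])
print(get_state()["position"])
p=p-.2*u; p[2]=.25; move_l(p,.3)
F={c:grab_frame(c) for c in("scene","top")}
e=[tip_of(c,"lid_edge") for c in("scene","top")]
if all(e): print(tri(F["scene"],e[0][0]["centre"],F["top"],e[1][0]["centre"]))
print(e,get_state()["clock"])
for c in F:
  for a in(75,80,85,90,95,100): print(c,a,proj(F[c],lidcorner(a,1)),proj(F[c],lidcorner(a,-1)))
a=cv2.resize(F["scene"]["img"][130:300,220:420],(400,340));b=cv2.resize(F["top"]["img"][160:330,200:400],(400,340))
cv2.imwrite('pics/crop3.png',cv2.hconcat([a,b])[:,:,::-1])
for n in ("stone_model",):
  for c in F: print(c,[(r["centre"],r["score"],atz(F[c],r["centre"],.01)) for r in tip_of(c,n)])
E
```

```text
86 [-0.4124  0.3398 -0.5533]
89 [-0.2543 -0.4502 -0.3155]
[0.6045 0.1181 0.1948]
(array([0.5987, 0.1245, 0.2308]), np.float64(0.01985752808684079))
[[{'centre': [291.2, 168.2], 'score': 0.56}, {'centre': [294.4, 251.0], 'score': 0.3}], [{'centre': [295.5, 216.5], 'score': 0.72}, {'centre': [295.2, 201.2], 'score': 0.7}]] 9.8667
scene 75 [256.7904 218.5307] [357.5238 153.3648]
scene 80 [249.7375 212.4425] [350.8858 148.436 ]
scene 85 [242.7447 207.0466] [344.1936 144.1583]
scene 90 [235.8866 202.3871] [337.5181 140.5643]
scene 95 [229.2333 198.4956] [330.9274 137.6764]
scene 100 [222.8486 195.392 ] [324.486  135.5071]
top 75 [237.2272 229.8854] [356.2513 220.7533]
top 80 [236.5368 222.0766] [355.6978 212.9533]
top 85 [235.9393 214.2532] [355.0938 205.1498]
top 90 [235.4414 206.5031] [354.4463 197.4302]
top 95 [235.0484 198.9124] [353.7624 189.8804]
top 100 [234.7637 191.5645] [353.0502 182.583 ]
scene [([261.9, 405.4], 0.9, array([0.4247, 0.3455, 0.01  ])), ([331.7, 298.9], 0.72, array([0.5086, 0.131 , 0.01  ])), ([211.8, 343.1], 0.58, array([0.567 , 0.3368, 0.01  ]))]
top [([199.3, 300.8], 0.96, array([0.433 , 0.3385, 0.01  ])), ([207.4, 240.0], 0.89, array([0.5709, 0.3276, 0.01  ])), ([293.2, 266.0], 0.84, array([0.5166, 0.1305, 0.01  ]))]
```

View pics/crop3.png

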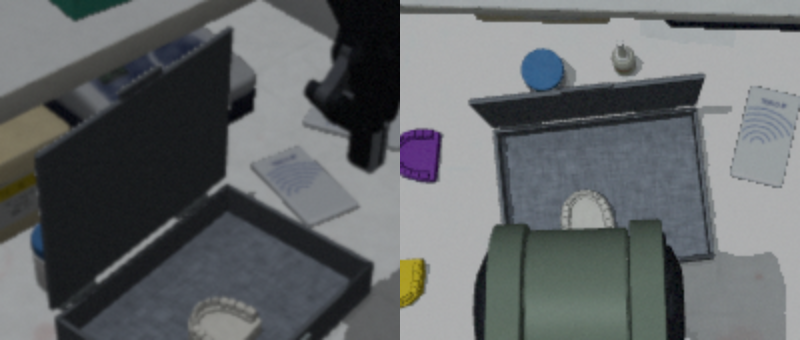

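The left top corner is at scene (240,209) and top (236,210), the right one at scene (335,145) and top (351,198). That puts the lid at about 88°, upright and clear of the bottle and jar. Next I'll look at the model from close by with the wrist camera.

```bash
cat >> h.py <<'E'
def wristmap(f,s,cx,cy,z,half=.12,n=480):
    "top-down picture of plane z; returns maps for cv2.remap: up=+x, left=+y"
    T=np.eye(4);T[:3,:3]=R.from_rotvec(s["eef_rot"]).as_matrix();T[:3,3]=s["position"]
    W=np.linalg.inv(T@np.array(f["T_tool_cam"]))
    r,c=np.mgrid[0:n,0:n]; k=2*half/n
    P=np.stack([cx+half-k*r,cy+half-k*c,np.full(r.shape,z)],-1)@W[:3,:3].T+W[:3,3]
    rho=np.hypot(P[...,0],P[...,1]); th=np.arctan2(rho,P[...,2]); g=th/np.maximum(rho,1e-9)
    return (f["cx"]+f["fx"]*g*P[...,0]).astype(np.float32),(f["cy"]+f["fy"]*g*P[...,1]).astype(np.float32)
E
python3 - <<'E'
from h import *
np.set_printoptions(precision=4,suppress=True)
let_go()
movep([.505,.130,.20],down(yaw))
s=get_state(); f=grab_frame("wrist"); print(s["position"],s["clock"],np.array(f["T_tool_cam"]))
for z in(.011,.03):
    mx,my=wristmap(f,s,.51,.13,z)
    for r in silhouettes("wrist","stone_model")[:3]:
        m=cv2.remap(r["mask"].astype(np.uint8),mx,my,0)
        q=np.argwhere(m)
        if len(q)<50: continue
        (rc,cc),wh,an=cv2.minAreaRect(q.astype(np.float32)); print(z,r["score"],len(q),"x,y",.51+.12-rc*.0005,.13+.12-cc*.0005,np.array(wh)*.0005,an)
    if z==.011: A=cv2.remap(f["img"],mx,my,1)
save("w4.png",{"img":cv2.hconcat([cv2.resize(f["img"],(320,240)),A[:240],]) if 0 else A})
E
```

```text
[0.505 0.13  0.2  ] 15.8583 [[-0.001  -0.9618 -0.2737  0.0681]
 [ 1.     -0.001   0.0001  0.0008]
 [-0.0003 -0.2737  0.9618 -0.1435]
 [ 0.      0.      0.      1.    ]]
0.011 0.92 11970 x,y 0.5117532348632813 0.1309638671875 [0.0574 0.0633] 10.823010444641113
0.03 0.92 10649 x,y 0.5152330169677735 0.13134056854248047 [0.0541 0.0597] 10.619654655456543
```

View pics/w4.png

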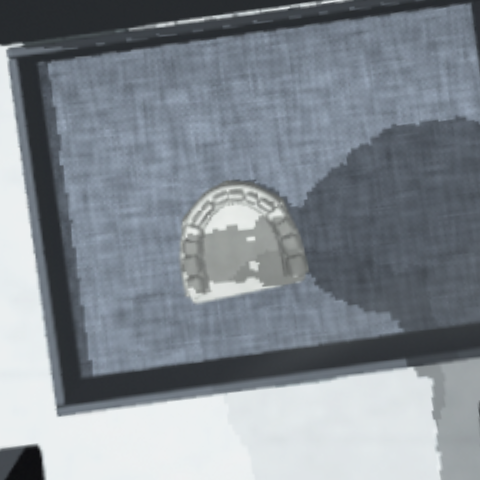

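The rectified view shows the stone model with its flat edge from (190,302) to (308,278), about 59 mm wide and yawed about 11°. It has free felt on both sides. Now I'll grip it.

Run:
```python
from h import *
np.set_printoptions(precision=4,suppress=True)
y=np.radians(10.9); g=np.array([.5125,.131,0])-.004*np.array([np.cos(y),np.sin(y),0])
movep(g+[0,0,.12],down(y))
print("contact",move_l(g+[0,0,.008],.08,until_force=8),get_state()["position"])
grab(40); s=get_state(); print(s["finger_gap"],s["grasp_force"],s["contact_force"])
move_l(g+[0,0,.03],.05); s=get_state(); print(s["finger_gap"],s["grasp_force"],s["contact_force"])
move_l(g+[0,0,.185],.1); sleep(.3)
s=get_state(); print(s["position"],s["finger_gap"],s["grasp_force"],s["contact_force"],s["clock"])
F={c:grab_frame(c) for c in("scene","top","wrist")}
o=[r["centre"] for r in tip_of("scene","stone_model")]; print(o)
a=cv2.resize(F["scene"]["img"][100:300,220:420],(400,400));b=cv2.resize(F["wrist"]["img"],(400,300))
b=cv2.copyMakeBorder(b,0,100,0,0,0)
cv2.imwrite('pics/c5.png',cv2.hconcat([a,b])[:,:,::-1])
```

```text
contact False [0.509  0.1303 0.0085]
0.66812565377953 41.835728255828144 [-1.3645  0.0602  6.4238]
0.6710700581359452 42.624721562024206 [ 0.2106 -0.3542 -0.6211]
[0.5085 0.1303 0.1848] 0.6720700199479516 42.62207329273224 [-0.0888 -0.5153 -0.1371] 25.625
[[211.6, 343.4], [331.0, 220.5], [257.5, 404.6], [438.9, 217.2]]
```

View pics/c5.png

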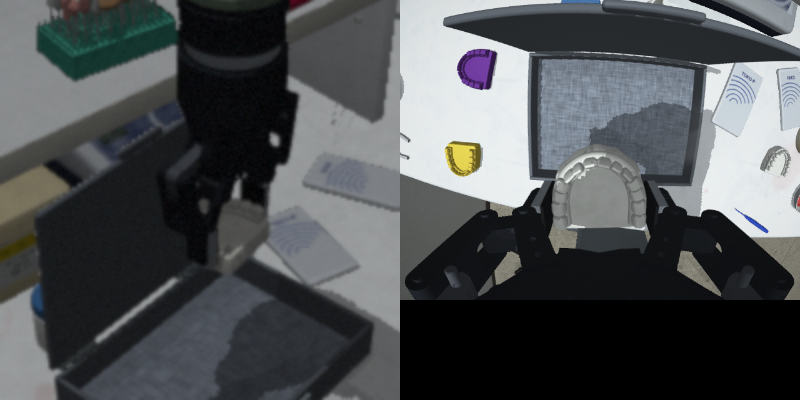

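The model is held and clear of the case, at crop (240,240) in the scene view, and the lid still stands. I'll check its level numerically, with one enlarged view.

Run:
```python
from h import *
np.set_printoptions(precision=1,suppress=True)
s=get_state(); F={c:grab_frame(c) for c in("scene","wrist")}
f=F["scene"]; x0,y0=300,180; k=8
im=cv2.resize(f["img"][y0:y0+70,x0:x0+95],None,fx=k,fy=k,interpolation=cv2.INTER_CUBIC)
y=np.radians(10.9); a=np.array([np.cos(y),np.sin(y),0]); b=np.array([-a[1],a[0],0])
c=s["position"]+.004*a; dz=.01+s["position"][2]-.0085-s["position"][2]
def pt(i,j,z,p=0):
    q=i*a*np.cos(p)+j*b+np.array([0,0,z]); q[2]-=0
    q=R.from_rotvec(b*p).apply(i*a+j*b+np.array([0,0,z])); return ((proj(f,c+[0,0,dz]+q)-[x0,y0]+.5)*k).astype(int).tolist()
for p,col in((0,(0,255,0)),(np.radians(8),(255,0,0)),(np.radians(-8),(0,0,255))):
    L=[(-.027,.03),(-.027,-.03),(.005,-.03)]
    cv2.polylines(im,[np.array([pt(i,j,0,p) for i,j in L])],False,col,1)
cv2.imwrite('pics/c6.png',im[:,:,::-1])
mx,my=wristmap(F["wrist"],s,.51,.13,.206)
r=silhouettes("wrist","stone_model")
for q in r[:4]:
    m=np.argwhere(cv2.remap(q["mask"].astype(np.uint8),mx,my,0))
    if len(m)>50: print(q["score"],cv2.minAreaRect(m.astype(np.float32)))
print(s["clock"])
```

```text
0.93 ((108.5, 70.0), (52.0, 47.0), 90.0)
0.78 ((225.9025421142578, 237.15452575683594), (112.14390563964844, 116.91973114013672), 11.859779357910156)
0.77 ((222.03729248046875, 60.79143524169922), (47.775978088378906, 55.92259979248047), 3.012787342071533)
0.22 ((110.22785186767578, 253.0594024658203), (206.8202667236328, 468.0075378417969), 7.907163143157959)
25.825
```

View pics/c6.png

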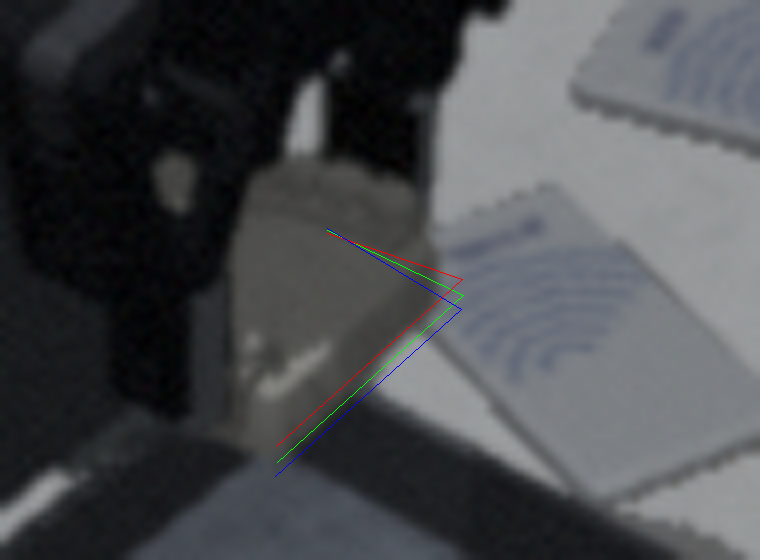

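The model's bottom edge runs from (265,450) to (437,275), parallel to the level prediction in green. It is shifted a few mm along +x, which the wrist view also shows, so it is level to within what I can measure. Its underside is about 14 cm above the rim.

```bash
python3 -c "
from cell import *
s=get_state();print(s['grasp_force'],s['clock']);print(sign_off())"
```

```text
42.62198798765894 25.975
the job is handed in; nothing more can be done
None
```

The job is handed in at 26 s of the 51 s allowed: the lid stands upright at about 88°, and the stone model is held still over the case about 14 cm above the rim, level as far as the cameras can show, with the other items never touched.

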